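# Hold a tube block home in a datum corner

## Robot

A 7-joint arm with a two-finger parallel gripper is mounted at the origin on a cart in front of the work surface, level with it; the furniture and walls round the work are solid. World frame = base frame: x ahead of the robot, y to its left, z up, the work surface at z = 0. Lengths are in m, angles in rad, forces in N, time in s.
With the tool pointing down it reaches from about 0.425 to 0.925 m from the base axis. Payload 6.8 kg.
Tool frame: the origin (TCP) lies between the finger pads, 19 mm behind the fingertips; this is the grasp point; z points along the fingers, y is the line along which they close (so a half turn about z gives the same grasp; the last joint's range is limited). The gripper opens to 85 mm and grips with 20 to 120 N. Pads are 22 mm wide; open, the fingers measure 114 mm over their backs; the gripper's body (76 mm by 85 mm) begins 54 mm behind the grasp point. The pads swing forward as they close: fully open they stand 13 mm farther back than shut.
Start: joints at [-1.297, 0.477, 0.022, 1.555, -0.011, 1.109, -0.083], TCP at [0.251, 0.626, 0.25] pointing down, gripper open.
Joint ranges: [-2.96, 2.96], [-0.34, 2.1], [-1.41, 1.46], [0.24, 2.44], [-1.37, 4.51], [0.17, 1.92], [-2.96, 2.96]. Speed limits (rad/s): [2.39, 2.39, 3.14, 3.14, 3.14, 3.14, 3.14].

## Interface

Orientations are given as a rotation vector (axis times angle).
In Python, from bench import status, vision, r gives the robot as it stands. The module is installed in compiled form; this text tells all that it offers.
- The arm moves only by the shell command python3 -m handwheel 'ROWS' [OPENING] [FORCE]. ROWS is JSON, a list of rows, each an object with "dp": the shift along the tool's x, y, z in m, a list of three; "delta_rot": the turn, a rotation vector about the tool's x, y, z in rad, a list of three. In form: [{"dp": [x, y, z], "delta_rot": [rx, ry, rz]}, ...]. A call has 1 to 12 rows; each row is the pose to reach, as a shift and turn from the pose commanded when the call began, along the tool's axes at that moment; what a row does not reach only later rows make up. A row lasts 1/8 s, in which the tool goes at most 62.5 mm and 10.7 degrees, less where a joint would pass 70% of its speed; a pose out of reach is approached as far as the arm can. A call with a gripper value outside its range is refused whole. OPENING is the opening, from 0 (shut) to 1 (fully open), set as the call begins (- or left out, the last holds). The fingers move at their own pace and stop on an object; FORCE is the grip in N (left out, the last holds). Time passes only in rows, so rows that repeat a pose let the fingers close. It gives the time, the measured TCP pose, the force, the opening and the grip force at its end, in the units of the state.
- status.get_obs(): the state, without advancing time (a new reading comes with each control period).
- vision.grab_frame(name): name is "scene" or "side" or "wrist"; returns a dict with "img" (480x640x3 uint8, blue, green, red), "fovy" (degrees; the focal length in pixels is half the picture's height over the tangent of half this angle, whatever the lens; pixels are square), "cx", "cy" (the principal point, pixels), "distortion" ([k1, k2, p1, p2, k3] as OpenCV has them; the pictures are not rectified), "world_from_camera" (4x4, takes a point from camera to world coordinates). Camera axes: x right, y up, looking along -z (the intrinsics and any distortion apply to the point x, -y, -z); pixel columns grow to the right and rows downward; lengths in m; the calibration is good to about 2 mm. A picture is of the moment at which its call begins. There is no depth.
- r.hand_in(): hands the job in; it is judged then, once.
The state is a dict: "clock": time; "joints": joint angles; "qvel": joint speeds; "tau": joint torques, N m; "tcp_pos": TCP position; "orientation": TCP orientation; "contact_force": force on the tool from outside, world axes, zero at the start; "moment": the same for the moment, N m; "grip_width": finger opening in m; "gripper_force": force on a finger pad.
Only numpy, scipy, OpenCV 4.12 (cv2) and the standard library are available. Lean on these libraries where they do the work, as an engineer would, in place of code of your own. Each camera call takes 0.05 s, during which the arm holds its last target. There are 200 camera calls.

## Task

Pick up the aluminium tube block by its black stub, turn it so that its orange-striped end faces the fence that carries the orange mark, and set it flat on the fixture plate. Push it gently home into the corner so that it touches both fences at once, and finish while still gripping it and pressing it against both fences; do not let go. Leave the dropper bottle, the beaker and the small lidded box alone.

Things in the scene. Friction and masses are not known exactly. Their poses are not given: they have to be found in the camera images.
- tube_block: loose aluminium tube block 70 x 50 x 40 mm (x, y, z), about 0.3 kg, upright, six wells in its top; a black square grip stub 24 x 24 mm stands 37 mm above the middle of its top (77 mm overall). Origin: centre of the underside; x points to the orange-striped end, z up. Grip the stub across either pair of sides, fingertips above the block's top (40 mm)
- stripe (a point): middle of the orange-striped end face of the block: 35 mm from the block's axis along its x, 20 mm above its underside; the stripe runs up the face and onto the top edge
- stub (a point): point on the stub's axis 61.5 mm above the block's underside, a good TCP height to grip it (fingertips then 2.5 mm above the block's top)
- corner_plate: fixed dark steel plate 150 x 150 x 8 mm lying on the worktop, carrying two aluminium fences that form a corner at its +x +y side. Origin: centre of its underside; its x points (roughly away from the robot) at fence_far, its y (roughly to the robot's left) at fence_left, z up. Its upper face is 8 mm above the worktop
- fence_far: rigid aluminium fence on the plate, 12 mm thick, 95 mm long along the plate's y, 34 mm high above the plate's upper face. Origin: centre of its underside; its axes are parallel to the plate's; the face to be touched is 6 mm on the -x side of the origin
- fence_left: rigid aluminium fence on the plate, 12 mm thick, 95 mm long along the plate's x, 34 mm high above the plate's upper face. Origin: centre of its underside; its axes are parallel to the plate's; the face to be touched is 6 mm on the -y side of the origin
- corner (a point): where the planes of the two fence faces meet, at the plate's upper face: 55, 55, 8 mm in the plate's frame (the fences themselves end 5 mm short of it, a relief gap)
- mark_orange: orange round button, 12 mm across, 4 mm high, fixed on the top of one fence, either fence_far or fence_left. It sits in the middle of the fence's thickness, 25 mm from the plane of the other fence's face, so the middle of the block's striped end stands right before it when the block is home. Origin: centre of its underside, 42 mm above the worktop
- mark_black: the same button in black, fixed on the other fence; no meaning
- dropper: bystander: brown dropper bottle, 33 x 33 x 76 mm, origin at the centre of its underside; leave alone
- beaker: bystander: small glass beaker 59 x 66 x 65 mm, origin at the centre of its underside; leave alone
- carton: bystander: small box with a purple lid, 58 x 90 x 24 mm, origin at the centre of its underside; leave alone

How it is judged:
On the way:
1. the block is lifted clear of the worktop by the gripper (height (world z) of tube_block above 0.015 m and contact force between tube_block and the fingers above 2 N and contact force between tube_block and corner_plate below 0.01 N), for 0.2 s.
At the end, for the whole second after the job is handed in: The gripper holds the block still and pressed on both fences (over 1.5 N each), underside within 4 mm of the plate's top, upright and square to the fences within 0.06 rad, middle of the striped end within 15 mm of the orange mark (6 mm if perfect); bystanders moved under 30 mm (contact force between tube_block and fence_far above 1.5 N and contact force between tube_block and fence_left above 1.5 N and contact force between tube_block and the fingers above 2 N and horizontal distance between stripe and mark_orange below 0.015 m and z of tube_block in the frame of corner_plate between 0.005 and 0.012 m and angle between tube_block's own z axis and vertical below 0.06 rad and (angle between the x axis of tube_block and the x axis of corner_plate, either way round below 0.06 rad or angle between the x axis of tube_block and the y axis of corner_plate, either way round below 0.06 rad) and linear speed of tube_block below 0.02 m/s and distance of each of dropper, beaker, carton from where it was at the start of the episode below 0.03 m); the arm keeps its last pose, push and grip.
It fails at once if the block is rammed against a fence with more than 60 N (contact force between tube_block and fence_far above 60 N or contact force between tube_block and fence_left above 60 N).
It fails at once if the brown dropper bottle is knocked away (30 mm) or over (distance of dropper from where it was at the start of the episode above 0.03 m or angle between dropper's own z axis and vertical above 0.5 rad).
It fails at once if the small glass beaker is knocked away (30 mm) or over (distance of beaker from where it was at the start of the episode above 0.03 m or angle between beaker's own z axis and vertical above 0.5 rad).
It fails at once if the small lidded box is knocked away (30 mm) or over (distance of carton from where it was at the start of the episode above 0.03 m or angle between carton's own z axis and vertical above 0.5 rad).
It also fails if it takes over 72 s, if anything falls off the work surface, if the arm or the gripper's body presses on something with over 40 N, if the wrist force passes 120 N, or if a joint passes its speed limit or range.

## Working session

There is one attempt and no reset: what is moved stays moved. The work goes in short steps, Python scripts to look and compute and a shell command to move; the robot and the scene stay as the last step left them, time stands still between calls to the robot, and variables do not carry over. Pictures are saved under pics/ and viewed, at most 10 in all, crops included, and the job is handed in when it is done.

```bash
mkdir -p pics
python3 - <<'E'
from bench import status, vision
import cv2,numpy as np,pickle
o=status.get_obs(); print(o)
for n in ["scene","side"]:
    f=vision.grab_frame(n); cv2.imwrite(f"pics/{n}0.png",f["img"]); pickle.dump(f,open(f"{n}0.pkl","wb"))
    print(n,f["fovy"],f["cx"],f["cy"],f["distortion"]); print(np.round(f["world_from_camera"],3))
E
```

```text
{'clock': 0.0, 'joints': array([-1.29717065,  0.47777551,  0.02236238,  1.55644848, -0.0114904 ,
        1.10930694, -0.08309177]), 'qvel': array([-1.04683802e-03,  1.06466522e-03, -1.18869128e-03,  1.66070851e-05,
       -1.12548033e-03, -8.40232780e-04, -6.02227064e-04]), 'tau': array([-2.60594325e-04, -5.96446037e+01,  1.60759952e+00, -2.81199521e+01,
        1.23494709e-02,  9.28577268e-03, -2.28773007e-05]), 'tcp_pos': array([0.2512718 , 0.6258874 , 0.24904388]), 'orientation': array([-5.95921078e-01, -3.08435854e+00,  2.82655868e-03]), 'contact_force': array([7.66683903e-02, 6.42844863e-01, 3.59560236e-05]), 'moment': array([ 0.04179515, -0.0066965 ,  0.00831115]), 'gripper_force': 0.0, 'grip_width': 0.08526321615748433}
scene 45.20975884443561 325.05718534607064 238.7382297899136 [-0.13013786  0.          0.          0.          0.        ]
[[ 0.813  0.386 -0.435  0.044]
 [-0.582  0.541 -0.607 -0.872]
 [ 0.001  0.747  0.665  0.765]
 [ 0.     0.     0.     1.   ]]
side 50.03910524852105 323.70085030435337 243.82426407980662 [0.03429562 0.         0.         0.         0.        ]
[[ 0.972  0.103 -0.21   0.325]
 [-0.233  0.455 -0.859 -0.991]
 [ 0.007  0.884  0.467  0.481]
 [ 0.     0.     0.     1.   ]]
```

View pics/scene0.png

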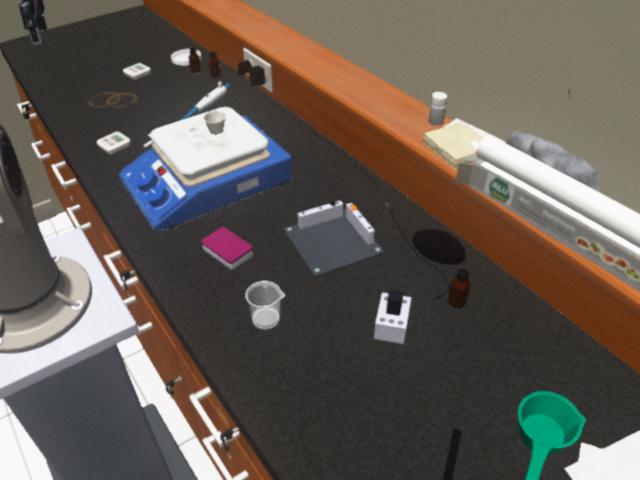

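View pics/side0.png

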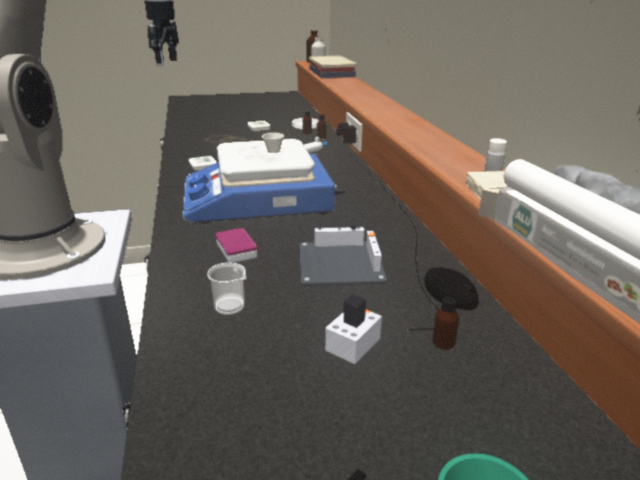

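Run:
```python
import cv2,numpy as np
a=cv2.imread("pics/scene0.png");b=cv2.imread("pics/side0.png")
c=lambda i,x,y,w,h,s:cv2.resize(i[y:y+h,x:x+w],None,fx=s,fy=s,interpolation=cv2.INTER_CUBIC)
# two 400x300 tiles per row: scale 4 => 100x75
A=np.vstack([np.hstack([c(a,285,198,100,75,4),c(a,345,278,100,75,4)]),np.hstack([c(b,295,218,100,75,4),c(b,305,290,100,75,4)])])
cv2.imwrite("pics/crops1.png",A)
```

```text
(no output)
```

View pics/crops1.png

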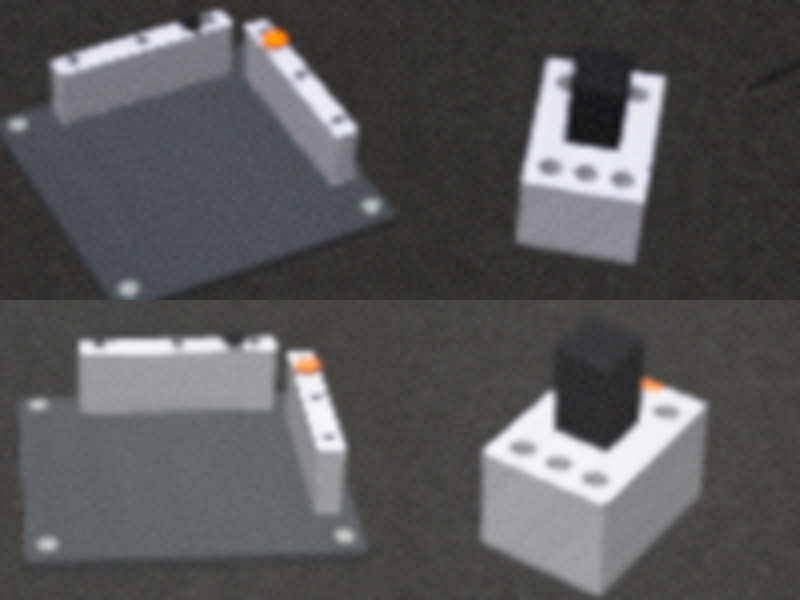

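```bash
cat > h.py <<'E'
import cv2,numpy as np
from scipy.optimize import least_squares
def project(f,P):
    W=np.linalg.inv(f["world_from_camera"]); D=np.diag([1,-1,-1.])
    R=D@W[:3,:3]; t=D@W[:3,3]; F=240/np.tan(np.radians(f["fovy"]/2))
    K=np.array([[F,0,f["cx"]],[0,F,f["cy"]],[0,0,1]])
    return cv2.projectPoints(np.asarray(P,float),cv2.Rodrigues(R)[0],t,K,np.array(f["distortion"],float))[0][:,0]
def fit(views,x0,z=0):
    "views: [(frame, model pts mm, pixels)] -> x,y,yaw"
    def res(p):
        c,s=np.cos(p[2]),np.sin(p[2]); R=np.array([[c,-s,0],[s,c,0],[0,0,1]])
        return np.concatenate([(project(f,np.array(M)/1000@R.T+[p[0],p[1],z])-px).ravel() for f,M,px in views])
    r=least_squares(res,x0,loss="soft_l1"); return r.x,np.round(res(r.x).reshape(-1,2),1)
E
python3 - <<'E'
from h import *; import pickle
a,b=[pickle.load(open(n+"0.pkl","rb")) for n in("scene","side")]
T=lambda o,L:np.array(o)+np.array(L)/4
NL,NR,FR,FL=(-35,25),(-35,-25),(35,-25),(35,25)
v=[(a,[FL+(40,),FR+(40,),NR+(40,),NL+(40,),NL+(0,),NR+(0,)],T((245,278),[(547,57),(666,75),(641,203),(521,182),(516,243),(636,263)])),
 (b,[NL+(40,),NR+(40,),FR+(40,),NL+(0,),NR+(0,),FR+(0,)],T((205,215),[(483,451),(601,503),(707,403),(483,543),(602,597),(700,495)]))]
for w in (v,v[:1],v[1:]): print(*fit(w,[.5,-.2,.7]))
p=[(a,[(-45,55,42),(-45,55,8),(55,-45,42),(55,-45,8),(-75,75,8),(75,-75,8),(61,30,46)],T((285,198),[(62,77),(62,122),(335,139),(334,183),(5,137),(393,214),(274,37)])),
 (b,[(-45,55,42),(50,55,42),(-45,55,8),(50,55,8),(55,-45,42),(55,-45,8),(-75,75,8),(-75,-75,8),(75,-75,8),(61,30,46)],T((295,143),[(80,353),(275,352),(80,411),(272,410),(322,453),(320,512),(18,400),(27,562),(367,551),(307,366)]))]
for w in (p,p[:1],p[1:]): print(*fit(w,[.5,.1,0]))
from bench import status
from scipy.spatial.transform import Rotation as R
print(R.from_rotvec(status.get_obs()["orientation"]).as_matrix().round(3))
# bystanders
def ray(f,u,z):
    r=least_squares(lambda q:(project(f,[[q[0],q[1],z]])[0]-u),[.5,0]);return r.x.round(3)
print(ray(a,(458,303),0),ray(b,(445,344),0),ray(a,(266,322),0),ray(b,(229,305),0),ray(a,(227,245),.024))
E
```

```text
[ 0.50888239 -0.42103984  0.72281614] [[ 0.7  0.1]
 [-0.1  0.3]
 [ 1.  -0.6]
 [ 0.6 -0.6]
 [ 0.4 -0.4]
 [-0.1 -0.2]
 [-0.3  0.2]
 [ 0.5  0.4]
 [-0.5  0.5]
 [-0.6 -0.3]
 [-0.8 -0.1]
 [-0.3 -0.4]]
[ 0.50796368 -0.42105619  0.7241997 ] [[ 0.3  0.3]
 [-0.6  0.6]
 [ 0.6 -0.3]
 [ 0.2 -0.3]
 [-0.  -0.1]
 [-0.5  0. ]]
[ 0.50944033 -0.42106695  0.72093649] [[ 0.   0.1]
 [ 0.8  0.3]
 [-0.1  0.5]
 [-0.2 -0.4]
 [-0.5 -0.1]
 [ 0.1 -0.4]]
[ 0.55216527 -0.19105615 -0.16654901] [[ 0.2 -0.7]
 [ 0.6  1.1]
 [ 1.  -0.9]
 [ 0.3  1.2]
 [-2.7 -4.2]
 [ 2.2 -0.2]
 [ 0.6  0.1]
 [-0.3  0.1]
 [ 0.1 -0.8]
 [-0.3  1.2]
 [ 0.1  0.2]
 [-0.9 -1. ]
 [-1.4  0.9]
 [-0.5 -0.4]
 [-0.4 -0.4]
 [ 0.9 -0.3]
 [-0.1 -0.5]]
[ 0.55101937 -0.19081433 -0.16728366] [[-0.4 -0.6]
 [ 0.1  1.2]
 [ 0.5 -0.7]
 [-0.2  1.4]
 [-3.2 -4.1]
 [ 1.7 -0. ]
 [ 0.1  0.3]]
[ 0.55257249 -0.1916793  -0.16508962] [[-0.1  0.3]
 [ 0.4 -0.7]
 [-0.   1.4]
 [ 0.4  0.3]
 [-0.6 -0.8]
 [-1.1  1. ]
 [-0.3 -0.2]
 [-0.  -0.2]
 [ 1.3 -0.2]
 [ 0.1 -0.4]]
[[-0.928  0.373 -0.001]
 [ 0.373  0.928 -0.002]
 [-0.    -0.002 -1.   ]]
[ 0.638 -0.452] [ 0.641 -0.45 ] [ 0.337 -0.289] [ 0.34  -0.279] [ 0.366 -0.1  ]
```

The striped end of the block faces away from the cameras, with the orange lip at side (367,311). The orange mark is on fence_far at scene (353,207), and both fits agree to about 1 mm. I'll move to a waypoint first, then above the block.

```bash
cat >> h.py <<'E'
from scipy.spatial.transform import Rotation as R
BL=[.509,-.421,.723]; PL=[.552,-.191,-.1655]
def plate(x,y):
    c,s=np.cos(PL[2]),np.sin(PL[2]);return PL[0]+c*x-s*y,PL[1]+s*x+c*y
def go(x,y,z,yaw):
    "print dp, delta_rot to a tool-down pose with tool y at world yaw"
    from bench import status
    o=status.get_obs();A=R.from_rotvec(o["orientation"]);c,s=np.cos(yaw),np.sin(yaw)
    B=R.from_matrix(np.array([[-s,c,0],[c,s,0],[0,0,-1]]))
    B=min([B,B*R.from_rotvec([0,0,np.pi])],key=lambda b:(A.inv()*b).magnitude())
    print(o["clock"],"dp",(A.inv().apply(np.array([x,y,z])-o["tcp_pos"])).round(4),"rot",(A.inv()*B).as_rotvec().round(4),"F",o["contact_force"].round(1),"q",o["joints"].round(2),"w",o["grip_width"])
E
P='{"dp":[-0.52,-0.358,0],"delta_rot":[0,0,0.467]}'; python3 -m handwheel '[{"dp":[-0.52,-0.358,0],"delta_rot":[0,0,0.467]},{"dp":[-0.52,-0.358,0],"delta_rot":[0,0,0.467]},{"dp":[-0.52,-0.358,0],"delta_rot":[0,0,0.467]},{"dp":[-0.52,-0.358,0],"delta_rot":[0,0,0.467]},{"dp":[-0.52,-0.358,0],"delta_rot":[0,0,0.467]},{"dp":[-0.52,-0.358,0],"delta_rot":[0,0,0.467]},{"dp":[-0.52,-0.358,0],"delta_rot":[0,0,0.467]},{"dp":[-0.52,-0.358,0],"delta_rot":[0,0,0.467]},{"dp":[-0.52,-0.358,0],"delta_rot":[0,0,0.467]},{"dp":[-0.52,-0.358,0],"delta_rot":[0,0,0.467]},{"dp":[-0.52,-0.358,0],"delta_rot":[0,0,0.467]},{"dp":[-0.52,-0.358,0],"delta_rot":[0,0,0.467]}]' 1
python3 -c "
from h import *
go(BL[0],BL[1],.18,BL[2])"
```

```text
clock: 1.6
tcp_pos: [0.6004, 0.1003, 0.2495]
orientation: [-1.295, -2.861, 0.001]
contact_force: [0.3, 0.7, 0.1]
grip_width: 0.0851
gripper_force: 0.0
1.6 dp [-0.3313 -0.4127  0.0696] rot [-0.0008 -0.0008 -0.002 ] F [0.3 0.7 0.1] q [-0.53  0.38  0.34  1.74 -0.14  1.05  0.58] w 0.0850742296787319
```

```bash
python3 -m handwheel '[{"dp":[-0.331,-0.413,0.07],"delta_rot":[0,0,0]},{"dp":[-0.331,-0.413,0.07],"delta_rot":[0,0,0]},{"dp":[-0.331,-0.413,0.07],"delta_rot":[0,0,0]},{"dp":[-0.331,-0.413,0.07],"delta_rot":[0,0,0]},{"dp":[-0.331,-0.413,0.07],"delta_rot":[0,0,0]},{"dp":[-0.331,-0.413,0.07],"delta_rot":[0,0,0]},{"dp":[-0.331,-0.413,0.07],"delta_rot":[0,0,0]},{"dp":[-0.331,-0.413,0.07],"delta_rot":[0,0,0]},{"dp":[-0.331,-0.413,0.07],"delta_rot":[0,0,0]},{"dp":[-0.331,-0.413,0.07],"delta_rot":[0,0,0]},{"dp":[-0.331,-0.413,0.07],"delta_rot":[0,0,0]},{"dp":[-0.331,-0.413,0.07],"delta_rot":[0,0,0]}]'
python3 -c "
from h import *
from bench import vision
f=vision.grab_frame('wrist');cv2.imwrite('pics/w1.png',f['img'])
go(BL[0],BL[1],.0615,BL[2])
print(project(f,[[BL[0],BL[1],.077]]+[[BL[0]+np.cos(BL[2])*a-np.sin(BL[2])*b,BL[1]+np.sin(BL[2])*a+np.cos(BL[2])*b,.04] for a,b in[(.035,.025),(.035,-.025),(-.035,-.025),(-.035,.025)]]).round(0))"
```

```text
clock: 3.1
tcp_pos: [0.511, -0.4183, 0.18]
orientation: [1.289, 2.865, 0.002]
contact_force: [0.0, 0.7, 0.8]
grip_width: 0.0855
gripper_force: 0.0
3.15 dp [-0.0006 -0.003   0.1186] rot [ 0.0011 -0.0004  0.0022] F [-0.1  0.3  0.6] q [ 0.29  0.55  0.43  1.68 -0.27  0.97  1.55] w 0.08570709865525435
[[318. 251.]
 [369. 200.]
 [367. 267.]
 [272. 267.]
 [269. 200.]]
```

View pics/w1.png

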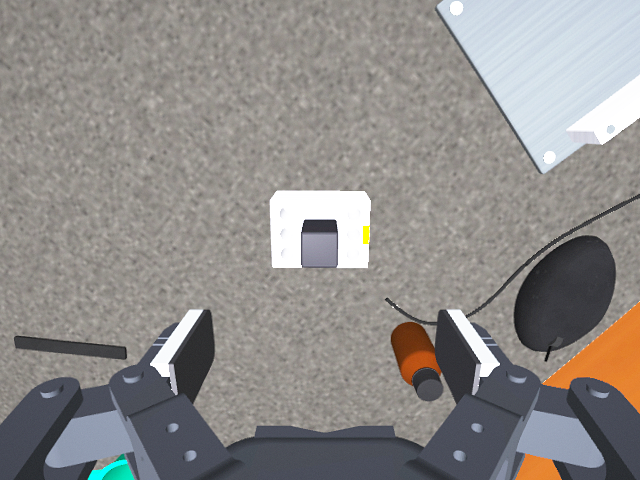

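The wrist view matches the prediction: block corners at (270–370, 192–267), stub centre about (320,250), stripe on the right at (366,235). I'll descend and grip.

```bash
python3 -m handwheel '[{"dp":[-0.0005,-0.003,0.04],"delta_rot":[0,0,0]},{"dp":[-0.0005,-0.003,0.08],"delta_rot":[0,0,0]},{"dp":[-0.0005,-0.003,0.1],"delta_rot":[0,0,0]},{"dp":[-0.0005,-0.003,0.11],"delta_rot":[0,0,0]},{"dp":[-0.0005,-0.003,0.1175],"delta_rot":[0,0,0]},{"dp":[-0.0005,-0.003,0.1175],"delta_rot":[0,0,0]},{"dp":[-0.0005,-0.003,0.1175],"delta_rot":[0,0,0]}]' 1
python3 -m handwheel '[{"dp":[0,0,0],"delta_rot":[0,0,0]},{"dp":[0,0,0],"delta_rot":[0,0,0]},{"dp":[0,0,0],"delta_rot":[0,0,0]},{"dp":[0,0,0],"delta_rot":[0,0,0]},{"dp":[0,0,0],"delta_rot":[0,0,0]},{"dp":[0,0,0],"delta_rot":[0,0,0]},{"dp":[0,0,0],"delta_rot":[0,0,0]},{"dp":[0,0,0],"delta_rot":[0,0,0]}]' 0 70
python3 -m handwheel '[{"dp":[0,0,-0.02],"delta_rot":[0,0,0]},{"dp":[0,0,-0.05],"delta_rot":[0,0,0]},{"dp":[0,0,-0.08],"delta_rot":[0,0,0]},{"dp":[0,0,-0.08],"delta_rot":[0,0,0]},{"dp":[0,0,-0.08],"delta_rot":[0,0,0]}]'
python3 -c "
from h import *
from bench import vision
f=vision.grab_frame('wrist');cv2.imwrite('pics/w2.png',f['img'])
x,y=plate(5,15);print(x,y,plate(20,30));go(x,y,.11,PL[2])"
```

```text
clock: 4.03
tcp_pos: [0.508, -0.4237, 0.0634]
orientation: [1.293, 2.861, -0.0]
contact_force: [0.4, 0.1, -0.2]
grip_width: 0.0855
gripper_force: 0.0
clock: 5.03
tcp_pos: [0.5078, -0.4234, 0.0628]
orientation: [1.293, 2.862, 0.0]
contact_force: [1.1, 0.2, 4.5]
grip_width: 0.023
gripper_force: 69.2
clock: 5.65
tcp_pos: [0.5069, -0.4226, 0.1418]
orientation: [-1.293, -2.862, -0.001]
contact_force: [0.6, -0.2, -2.4]
grip_width: 0.0231
gripper_force: 69.0
7.954863323650855 13.780313990149423 (np.float64(25.221087706121534), np.float64(26.10417278413822))
5.7 dp [ 5.7358 14.9764  0.0387] rot [-0.0015 -0.0021  0.8875] F [-0.3  1.7 -2.1] q [ 0.31  0.6   0.42  1.71 -0.29  0.9   1.57] w 0.023229882757607605
```

View pics/w2.png

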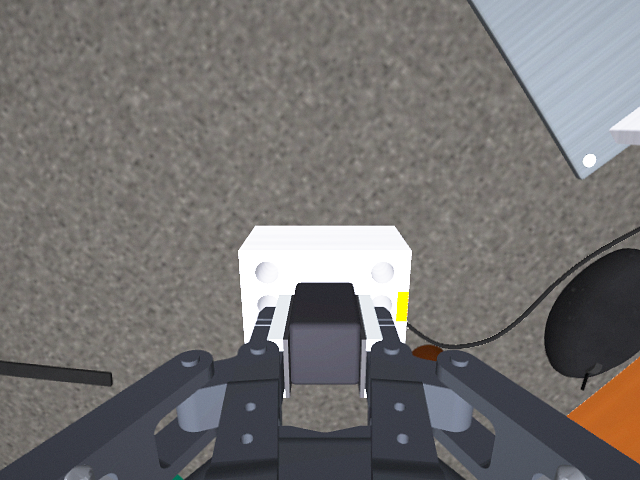

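```bash
sed -i 's/return PL\[0\]+c\*x/x,y=x\/1000,y\/1000;return PL[0]+c*x/' h.py; python3 -c "
from h import *
x,y=plate(8,18);print(x,y,plate(20,30));go(x,y,.14,PL[2])"
```

```text
0.5628561082001451 -0.17456391425105283 (np.float64(0.5766690877061216), np.float64(-0.16470482721586177))
5.7 dp [0.1489 0.206  0.0015] rot [-0.0015 -0.0021  0.8875] F [-0.3  1.7 -2.1] q [ 0.31  0.6   0.42  1.71 -0.29  0.9   1.57] w 0.023229882757607605
```

```bash
python3 -m handwheel '[{"dp":[0.02,0.03,0],"delta_rot":[0,0,0.1]},{"dp":[0.04,0.06,0],"delta_rot":[0,0,0.2]},{"dp":[0.06,0.09,0],"delta_rot":[0,0,0.32]},{"dp":[0.085,0.12,0],"delta_rot":[0,0,0.44]},{"dp":[0.105,0.145,0],"delta_rot":[0,0,0.56]},{"dp":[0.125,0.17,0],"delta_rot":[0,0,0.68]},{"dp":[0.14,0.19,0],"delta_rot":[0,0,0.8]},{"dp":[0.149,0.206,0],"delta_rot":[0,0,0.888]},{"dp":[0.149,0.206,0],"delta_rot":[0,0,0.888]},{"dp":[0.149,0.206,0],"delta_rot":[0,0,0.888]}]'
python3 -c "
from h import *
from bench import vision
t=[]
for n in ('scene','side'):
  f=vision.grab_frame(n);i=f['img'];x,y=(285,180) if n=='scene' else (285,175)
  t.append(cv2.resize(i[y:y+100,x:x+100],None,fx=4,fy=4,interpolation=cv2.INTER_CUBIC))
cv2.imwrite('pics/s2.png',np.hstack(t))
x,y=plate(8,18);go(x,y,.0735,PL[2])"
```

```text
clock: 6.95
tcp_pos: [0.5629, -0.1763, 0.142]
orientation: [-2.397, -2.031, 0.002]
contact_force: [0.3, -1.3, -1.9]
grip_width: 0.0231
gripper_force: 69.1
7.05 dp [ 0.0022 -0.0004  0.0688] rot [-0.0005  0.0006 -0.0014] F [-0.7  0.2 -2.4] q [-0.29  0.54  0.66  1.89 -0.43  0.85  0.42] w 0.023289138563562357
```

View pics/s2.png

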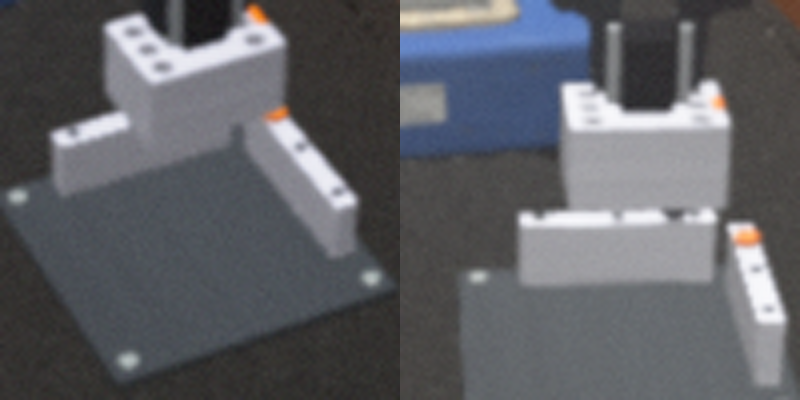

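The stripe faces fence_far and the block hangs inside the corner, clear of both fences. I'll lower it now.

```bash
python3 -m handwheel '[{"dp":[0,0,0.025],"delta_rot":[0,0,0]},{"dp":[0,0,0.045],"delta_rot":[0,0,0]},{"dp":[0,0,0.06],"delta_rot":[0,0,0]},{"dp":[0,0,0.066],"delta_rot":[0,0,0]},{"dp":[0,0,0.068],"delta_rot":[0,0,0]},{"dp":[0,0,0.068],"delta_rot":[0,0,0]},{"dp":[0,0,0.068],"delta_rot":[0,0,0]}]' - 70
python3 -m handwheel '[{"dp":[0,0,0.001],"delta_rot":[0,0,0]},{"dp":[0,0,0.0015],"delta_rot":[0,0,0]},{"dp":[0,0,0.002],"delta_rot":[0,0,0]},{"dp":[0,0,0.002],"delta_rot":[0,0,0]}]'
```

```text
clock: 7.92
tcp_pos: [0.5641, -0.1754, 0.0751]
orientation: [2.397, 2.029, 0.001]
contact_force: [0.7, 0.3, -2.7]
grip_width: 0.023
gripper_force: 69.1
clock: 8.43
tcp_pos: [0.5636, -0.1753, 0.0724]
orientation: [-2.398, -2.03, 0.0]
contact_force: [-0.8, -0.1, -2.2]
grip_width: 0.023
gripper_force: 69.1
```

```bash
python3 -m handwheel '[{"dp":[0,0,0.0005],"delta_rot":[0,0,0]},{"dp":[0,0,0.001],"delta_rot":[0,0,0]},{"dp":[0,0,0.001],"delta_rot":[0,0,0]},{"dp":[0,0,0.001],"delta_rot":[0,0,0]}]'
python3 -m handwheel '[{"dp":[0,0,0.0005],"delta_rot":[0,0,0]},{"dp":[0,0,0.001],"delta_rot":[0,0,0]},{"dp":[0,0,0.001],"delta_rot":[0,0,0]},{"dp":[0,0,0.001],"delta_rot":[0,0,0]}]'
```

```text
clock: 8.93
tcp_pos: [0.5637, -0.1753, 0.0715]
orientation: [-2.398, -2.03, -0.0]
contact_force: [-0.1, -1.1, -1.2]
grip_width: 0.023
gripper_force: 69.1
clock: 9.43
tcp_pos: [0.5637, -0.1753, 0.0707]
orientation: [-2.398, -2.03, -0.0]
contact_force: [-2.3, 0.2, 2.5]
grip_width: 0.0229
gripper_force: 69.8
```

```bash
python3 -m handwheel '[{"dp":[0,0.002,0],"delta_rot":[0,0,0]},{"dp":[0,0.004,0],"delta_rot":[0,0,0]},{"dp":[0,0.006,0],"delta_rot":[0,0,0]},{"dp":[0,0.007,0],"delta_rot":[0,0,0]},{"dp":[0,0.008,0],"delta_rot":[0,0,0]},{"dp":[0,0.008,0],"delta_rot":[0,0,0]}]'
python3 -m handwheel '[{"dp":[0,0.0005,0],"delta_rot":[0,0,0]},{"dp":[0,0.001,0],"delta_rot":[0,0,0]},{"dp":[0,0.0015,0],"delta_rot":[0,0,0]},{"dp":[0,0.0015,0],"delta_rot":[0,0,0]}]'
python3 -c "
from h import *
x,y=plate(20,30);go(x,y,.071,PL[2])"
```

```text
clock: 10.18
tcp_pos: [0.5711, -0.1769, 0.0708]
orientation: [-2.398, -2.029, 0.001]
contact_force: [-4.1, 0.7, 5.2]
grip_width: 0.0231
gripper_force: 70.2
clock: 10.68
tcp_pos: [0.5724, -0.1772, 0.0708]
orientation: [-2.398, -2.029, 0.001]
contact_force: [-4.0, 0.4, 5.2]
grip_width: 0.0231
gripper_force: 70.3
10.675 dp [ 0.013   0.0021 -0.0002] rot [-0.0009 -0.     -0.001 ] F [-4.   0.4  5.2] q [-0.23  0.65  0.58  1.9  -0.51  0.74  0.48] w 0.02309128736603442
```

```bash
python3 -m handwheel '[{"dp":[0,0.0005,0],"delta_rot":[0,0,0]},{"dp":[0,0.001,0],"delta_rot":[0,0,0]},{"dp":[0,0.001,0],"delta_rot":[0,0,0]},{"dp":[0,0.001,0],"delta_rot":[0,0,0]}]'
python3 -m handwheel '[{"dp":[0,0.0005,0],"delta_rot":[0,0,0]},{"dp":[0,0.001,0],"delta_rot":[0,0,0]},{"dp":[0,0.001,0],"delta_rot":[0,0,0]},{"dp":[0,0.001,0],"delta_rot":[0,0,0]}]'
```

```text
clock: 11.18
tcp_pos: [0.5734, -0.1774, 0.0708]
orientation: [-2.398, -2.029, 0.001]
contact_force: [-2.3, 0.7, 6.1]
grip_width: 0.0235
gripper_force: 70.3
clock: 11.68
tcp_pos: [0.5741, -0.1775, 0.0708]
orientation: [-2.398, -2.028, 0.001]
contact_force: [-4.8, 1.2, 7.0]
grip_width: 0.0229
gripper_force: 70.4
```

```bash
python3 -m handwheel '[{"dp":[0,0.0005,0],"delta_rot":[0,0,0]},{"dp":[0,0.001,0],"delta_rot":[0,0,0]},{"dp":[0,0.001,0],"delta_rot":[0,0,0]},{"dp":[0,0.001,0],"delta_rot":[0,0,0]}]'
python3 -m handwheel '[{"dp":[0,0.0005,0],"delta_rot":[0,0,0]},{"dp":[0,0.001,0],"delta_rot":[0,0,0]},{"dp":[0,0.001,0],"delta_rot":[0,0,0]},{"dp":[0,0.001,0],"delta_rot":[0,0,0]}]'
```

```text
clock: 12.18
tcp_pos: [0.5741, -0.1775, 0.0708]
orientation: [-2.397, -2.027, 0.002]
contact_force: [-7.7, 2.3, 10.6]
grip_width: 0.0229
gripper_force: 70.9
clock: 12.68
tcp_pos: [0.5742, -0.1775, 0.0708]
orientation: [-2.395, -2.025, 0.003]
contact_force: [-11.7, 3.5, 13.9]
grip_width: 0.0234
gripper_force: 71.5
```

fence_far is touched, with about 8 N on it. Next I'll push toward fence_left.

```bash
python3 -m handwheel '[{"dp":[0.002,0,0],"delta_rot":[0,0,0]},{"dp":[0.004,0,0],"delta_rot":[0,0,0]},{"dp":[0.006,0,0],"delta_rot":[0,0,0]},{"dp":[0.008,0,0],"delta_rot":[0,0,0]},{"dp":[0.009,0,0],"delta_rot":[0,0,0]},{"dp":[0.009,0,0],"delta_rot":[0,0,0]}]'
python3 -m handwheel '[{"dp":[0.0005,0,0],"delta_rot":[0,0,0]},{"dp":[0.001,0,0],"delta_rot":[0,0,0]},{"dp":[0.0015,0,0],"delta_rot":[0,0,0]},{"dp":[0.0015,0,0],"delta_rot":[0,0,0]}]'
python3 -c "
from h import *
x,y=plate(20,30);go(x,y,.071,PL[2])"
```

```text
clock: 13.42
tcp_pos: [0.5749, -0.1734, 0.0709]
orientation: [2.402, 2.024, -0.009]
contact_force: [-11.9, -7.6, 10.1]
grip_width: 0.023
gripper_force: 70.8
clock: 13.92
tcp_pos: [0.5751, -0.172, 0.0709]
orientation: [2.402, 2.024, -0.009]
contact_force: [-11.7, -7.7, 9.3]
grip_width: 0.0235
gripper_force: 70.7
13.925 dp [ 0.0075  0.0003 -0.0001] rot [-0.0036  0.0048 -0.0051] F [-11.7  -7.7   9.3] q [-0.24  0.65  0.58  1.9  -0.51  0.74  0.46] w 0.023485617090015114
```

```bash
python3 -m handwheel '[{"dp":[0.001,0,0],"delta_rot":[0,0,0]},{"dp":[0.002,0,0],"delta_rot":[0,0,0]},{"dp":[0.003,0,0],"delta_rot":[0,0,0]},{"dp":[0.004,0,0],"delta_rot":[0,0,0]},{"dp":[0.004,0,0],"delta_rot":[0,0,0]}]'
python3 -m handwheel '[{"dp":[0.0005,0,0],"delta_rot":[0,0,0]},{"dp":[0.001,0,0],"delta_rot":[0,0,0]},{"dp":[0.0015,0,0],"delta_rot":[0,0,0]},{"dp":[0.0015,0,0],"delta_rot":[0,0,0]}]'
python3 -c "
from h import *
x,y=plate(20,30);go(x,y,.071,PL[2])"
```

```text
clock: 14.55
tcp_pos: [0.5758, -0.168, 0.0709]
orientation: [2.402, 2.024, -0.009]
contact_force: [-11.0, -7.6, 10.0]
grip_width: 0.0231
gripper_force: 70.7
clock: 15.05
tcp_pos: [0.576, -0.1666, 0.071]
orientation: [2.402, 2.024, -0.009]
contact_force: [-11.1, -8.4, 10.5]
grip_width: 0.0233
gripper_force: 70.7
15.05 dp [ 0.002   0.0003 -0.0001] rot [-0.0036  0.0048 -0.0051] F [-11.1  -8.4  10.5] q [-0.25  0.65  0.58  1.9  -0.51  0.74  0.45] w 0.023313701381844572
```

```bash
python3 -m handwheel '[{"dp":[0.0005,0,0],"delta_rot":[0,0,0]},{"dp":[0.001,0,0],"delta_rot":[0,0,0]},{"dp":[0.0015,0,0],"delta_rot":[0,0,0]},{"dp":[0.0015,0,0],"delta_rot":[0,0,0]}]'
python3 -m handwheel '[{"dp":[0.0005,0,0],"delta_rot":[0,0,0]},{"dp":[0.001,0,0],"delta_rot":[0,0,0]},{"dp":[0.0015,0,0],"delta_rot":[0,0,0]},{"dp":[0.0015,0,0],"delta_rot":[0,0,0]}]'
python3 -c "
from h import *
x,y=plate(20,30);go(x,y,.071,PL[2])"
```

```text
clock: 15.55
tcp_pos: [0.5763, -0.1651, 0.071]
orientation: [2.402, 2.024, -0.009]
contact_force: [-11.3, -7.6, 10.3]
grip_width: 0.0231
gripper_force: 70.7
clock: 16.05
tcp_pos: [0.5764, -0.1641, 0.071]
orientation: [2.402, 2.023, -0.01]
contact_force: [-11.5, -8.6, 9.1]
grip_width: 0.023
gripper_force: 70.8
16.05 dp [-0.0005  0.0003 -0.    ] rot [-0.0034  0.0054 -0.0054] F [-11.5  -8.6   9.1] q [-0.26  0.65  0.58  1.9  -0.51  0.74  0.45] w 0.022978140732593685
```

Contact with fence_left looks imminent.

```bash
python3 -m handwheel '[{"dp":[0.0005,0,0],"delta_rot":[0,0,0]},{"dp":[0.001,0,0],"delta_rot":[0,0,0]},{"dp":[0.0015,0,0],"delta_rot":[0,0,0]},{"dp":[0.0015,0,0],"delta_rot":[0,0,0]}]'
python3 -m handwheel '[{"dp":[0.0005,0,0],"delta_rot":[0,0,0]},{"dp":[0.001,0,0],"delta_rot":[0,0,0]},{"dp":[0.001,0,0],"delta_rot":[0,0,0]},{"dp":[0.001,0,0],"delta_rot":[0,0,0]}]'
python3 -c "
from h import *
x,y=plate(20,30);go(x,y,.071,PL[2])"
```

```text
clock: 16.55
tcp_pos: [0.5764, -0.164, 0.071]
orientation: [2.402, 2.022, -0.012]
contact_force: [-11.1, -12.1, 8.8]
grip_width: 0.0231
gripper_force: 70.7
clock: 17.05
tcp_pos: [0.5765, -0.1639, 0.0711]
orientation: [2.401, 2.021, -0.013]
contact_force: [-11.6, -13.4, 9.3]
grip_width: 0.0231
gripper_force: 70.6
17.05 dp [-0.0008  0.0003  0.0001] rot [-0.0028  0.0083 -0.0063] F [-11.6 -13.4   9.3] q [-0.26  0.65  0.59  1.9  -0.51  0.74  0.45] w 0.023105692848713354
```

```bash
python3 -m handwheel '[{"dp":[0.0005,0.0005,0],"delta_rot":[0,0,0]},{"dp":[0.001,0.001,0],"delta_rot":[0,0,0]},{"dp":[0.0015,0.001,0],"delta_rot":[0,0,0]},{"dp":[0.0015,0.001,0],"delta_rot":[0,0,0]},{"dp":[0.0015,0.001,0],"delta_rot":[0,0,0]},{"dp":[0.0015,0.001,0],"delta_rot":[0,0,0]}]'
python3 -c "
from h import *
from bench import vision
t=[]
for n in ('scene','side'):
  f=vision.grab_frame(n);i=f['img'];x,y=(285,180) if n=='scene' else (295,195)
  t.append(cv2.resize(i[y:y+100,x:x+100],None,fx=4,fy=4,interpolation=cv2.INTER_CUBIC))
cv2.imwrite('pics/s3.png',np.hstack(t))
x,y=plate(20,30);go(x,y,.071,PL[2])"
```

```text
clock: 17.8
tcp_pos: [0.5766, -0.1639, 0.0711]
orientation: [2.402, 2.02, -0.016]
contact_force: [-15.1, -15.3, 10.0]
grip_width: 0.0233
gripper_force: 70.9
17.9 dp [-0.0008  0.0002  0.0001] rot [-0.0041  0.0096 -0.0072] F [-14.6 -16.3   9.7] q [-0.26  0.65  0.59  1.9  -0.51  0.74  0.44] w 0.02344687592235631
```

View pics/s3.png

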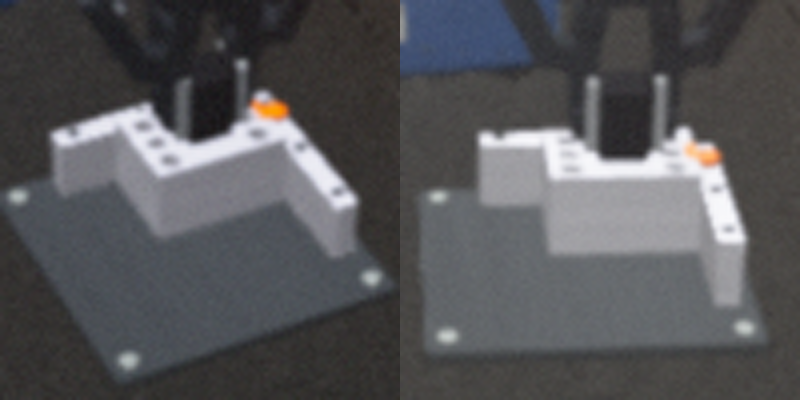

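The block sits flat against both fences, with its striped end at the orange mark. The position matches the expected home pose within 1 mm and the push is steady, so I'm handing in.

```bash
python3 -c "
from bench import r
print(r.hand_in())"
```

```text
the job is handed in; nothing more can be done
None
```

I handed the job in at about 18 s with the block flat in the corner, still gripped and pressed on both fences (roughly 9 N or more on fence_far and 6 N or more on fence_left, estimated from the wrist force), its striped end at the orange mark; I never approached the bystanders, and the hand-in returned no verdict.

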